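Pull the red fuse carrier

TASK

Take the red-capped fuse carrier out of the black fuse base: pinch its two opposed white catches together while it is still fully down in its bay, and draw it straight up and out with the catches kept pinched. Carry it over the blue service mat and finish there still holding it by its pinched catches, upright and at rest in the air with its underside about a hand's width (10 cm) above the mat; do not put it down or let go. Leave both green-capped carriers seated and everything else on the desk where it stands.

Things in the scene. Friction and masses are not known exactly. Their poses are not given: they have to be found in the camera images.
- fuse_base: Black fuse base on an aluminium plate, 86 (x) x 250 (y) x 36 (z) mm, fixed. Origin: centre of its underside, z up. Three bays in a row along its y, centres at -75, 0, +75 mm, openings 54 (x) x 43 (y) mm. Lips in front of and behind each bay (28 to 36 mm above the desk, edge 27 mm from the row's centre line) hold the carriers' barbs down. Its place and yaw vary; so does which carrier is in which bay.
- carrier_red: Loose red-capped fuse carrier, about 0.15 kg: grey core 26 (x) x 40 (y) x 90 (z) mm, a white sprung catch on its front (-x) and rear (+x). Origin: centre of its underside, z up; seated it is 4 mm above the desk, axes along the base's, 1.5 mm play. Over the catch pads it is 56 mm wide (x) at rest, 42 mm pressed in. Pads: 26 mm wide (y), 50 to 80 mm above the origin. Lift straight 60 mm to clear the base.
- carrier_red_front (a joint): Front catch of the red carrier: 0 at rest, 0.007 m pressed right in (along the carrier's +x) against a firm stop. Spring 2.4 N at rest, 6.6 N pressed in; springs back when let go. Its outward barb, 14 to 22.5 mm above the carrier's origin, sits 4 mm under the base's lip at rest; press at least 5.5 mm to come up freely.
- carrier_red_rear (a joint): Rear catch of the red carrier: 0 at rest, 0.007 m pressed right in (along the carrier's -x); same spring.
- carrier_red_front_pad (a point): Middle of the outer face of the red carrier's front catch pad, 65 mm above the carrier's origin and 28 mm from its centre line at rest.
- carrier_red_rear_pad (a point): Middle of the outer face of the red carrier's rear catch pad, likewise.
- carrier_green_1: Like the red carrier but with a green cap; seated in another bay; stays there. Origin: centre of its underside.
- carrier_green_2: The other green-capped carrier, likewise.
- mat: Blue service mat, 160 (x) x 120 (y) x 3 mm, fixed on the desk to the right of the fuse base. Origin: centre of its underside.
- flux_bottle: Small white bottle with a red pointed cap, 39 x 39 x 108 mm, bystander behind the base. Origin: centre of its underside.
- ipa_bottle: White bottle with a blue cap, 56 x 56 x 138 mm, bystander behind the base. Origin: centre of its underside.
- tape_measure: Red and black tape measure, 64 x 80 x 38 mm, bystander to the left of the base. Origin: centre of its underside.
- tape_clear: Roll of tan tape, 86 x 86 x 24 mm, bystander at the left. Origin: centre of its underside.

How it is judged:
By the outcome, as a careful person would: the job done as asked, in the order asked, and still so for the second after the job is handed in, while the arm keeps its last pose, push and grip.
It also fails if it takes over 35 s, if anything falls off the work surface, if the arm or the gripper's body presses on something with over 40 N, if the wrist force passes 120 N, or if a joint passes its speed limit or range.

ROBOT

A 7-joint arm with a two-finger parallel gripper is mounted at the origin on a cart in front of the work surface, level with it; the furniture and walls round the work are solid. World frame = base frame: x ahead of the robot, y to its left, z up, the work surface at z = 0. Lengths are in m, angles in degrees, forces in N, time in s.
With the tool pointing down it reaches from about 0.4 to 0.875 m from the base axis. Payload 6.5 kg.
Tool frame: the origin (TCP) lies midway between the tips of the shut fingers; the grasp point (between the pads) lies 19 mm behind it; z points along the fingers, y is the line along which they close (so a half turn about z gives the same grasp; the last joint's range is limited). The gripper opens to 85 mm and grips with 20 to 120 N. Pads are 22 mm wide; open, the fingers measure 114 mm over their backs; the gripper's body (76 mm by 85 mm) begins 54 mm behind the grasp point. The pads swing forward as they close: fully open they stand 13 mm farther back than shut.
Start: joints at [-68.308, 30.733, -0.252, 88.115, 0.149, 61.152, -4.079], TCP at [0.28, 0.587, 0.208] pointing down, gripper open.
Joint ranges: [-154.64, 154.64], [-21.42, 123.67], [-72.66, 72.17], [13.99, 137.28], [-74.86, 254.86], [10.95, 109.41], [-158.01, 158.01]. Speed limits (degrees/s): [136.94, 136.94, 180, 180, 180, 180, 180].

INTERFACE

Orientations are given as [roll, pitch, yaw] about the fixed x, y, z axes, in that order (R = Rz(yaw) Ry(pitch) Rx(roll)).
In Python, from bench import sensors, camera, workorder gives the robot as it stands. The module is installed in compiled form; this text tells all that it offers.
- The arm moves only by the tool servo_tool, never from a script. Its argument "commands" is one flat list of numbers, 7 for each row, row after row: the shift along the tool's x, y, z in cm, then the turn, a rotation vector about the tool's x, y, z in rad, then the finger opening in cm, from 0 to 8.54. In form: [x, y, z, rx, ry, rz, gripper, x, y, z, rx, ry, rz, gripper, ...]. A call has 1 to 8 rows; each row is the pose to reach, as a shift and turn from the pose commanded when the call began, along the tool's axes at that moment; what a row does not reach only later rows make up. A row lasts 1/10 s, in which the tool goes at most 50 mm and 8.59 degrees, less where a joint would pass 70% of its speed; a pose out of reach is approached as far as the arm can. A call with a gripper value outside its range is refused whole. The fingers move at their own pace and stop on an object; "squeeze" is the grip in N (left out, the last holds). Time passes only in rows, so rows that repeat a pose let the fingers close. It gives the time, the measured TCP pose, the force, the opening and the grip force at its end, in the units of the state.
- sensors.state(): the state, without advancing time (a new reading comes with each control period).
- camera(name): name is "side" or "top"; returns a dict with "frame" (420x560x3 uint8, red, green, blue), "intrinsics" (3x3 intrinsics, pixels), "T" (4x4, takes a point from camera to world coordinates). Camera axes: x right, y down, z forward; pixel columns grow to the right and rows downward; lengths in m; the calibration is good to about 2 mm. A picture is of the moment at which its call begins. There is no depth.
- workorder.hand_in(): hands the job in; it is judged then, once.
The state is a dict: "time": time; "qpos": joint angles; "qvel": joint speeds; "joint_efforts": joint torques, N m; "eef_pos": TCP position; "tool_rot": TCP orientation; "ft_force": force on the tool from outside, world axes, zero at the start; "moment": the same for the moment, N m; "gripper_width": opening from 0.0 (shut) to 1.0 (fully open); "finger_force": force on a finger pad.
Only numpy, scipy, OpenCV 4.12 (cv2) and the standard library are available. Lean on these libraries where they do the work, as an engineer would, in place of code of your own. Each camera call takes 0.05 s, during which the arm holds its last target. There are 200 camera calls.

## Working session

There is one attempt and no reset: what is moved stays moved. The work goes in short steps, Python scripts to look and compute and a tool call to move; the robot and the scene stay as the last step left them, time stands still between calls to the robot, and variables do not carry over. Pictures are saved under pics/ and viewed, at most 10 in all, crops included, and the job is handed in when it is done.

Besides the shell and the picture viewer there is one more tool, called after ">>>" as name(argument=value, ...) on one line, values as JSON. servo_tool: Moves the arm, as the interface text tells. Its arguments: {"type":"object","properties":{"commands":{"type":"array","items":{"type":"number"}},"squeeze":{"type":"number"}},"required":["commands"]}

```bash
mkdir -p pics; python3 - <<'E'
from bench import sensors,camera
import cv2,numpy as np
for n in("side","top"):
    c=camera(n);cv2.imwrite(f"pics/{n}0.png",c["frame"][:,:,::-1]);np.savez(f"{n}0.npz",**c);print(c["intrinsics"].round(1).tolist(),c["T"].round(3).tolist())
s=sensors.state();print(s)
E
```

```text
[[411.6, 0.0, 279.2], [0.0, 411.6, 211.2], [0.0, 0.0, 1.0]] [[0.976, -0.083, 0.202, 0.397], [-0.218, -0.332, 0.918, -0.897], [-0.009, -0.939, -0.343, 0.492], [0.0, 0.0, 0.0, 1.0]]
[[448.9, 0.0, 268.5], [0.0, 448.9, 206.9], [0.0, 0.0, 1.0]] [[0.015, -0.994, 0.109, 0.499], [-1.0, -0.018, -0.019, 0.189], [0.021, -0.108, -0.994, 1.353], [0.0, 0.0, 0.0, 1.0]]
{'time': 0.1, 'qpos': array([-68.30762317,  30.77438741,  -0.25205662,  88.16582692,
         0.1487537 ,  61.15245474,  -4.07970816]), 'qvel': array([-0.14527457, -0.14827425,  0.07837851, -0.07295843,  0.08567964,
       -0.01574211,  0.01078989]), 'joint_efforts': array([ 2.68295946e-03, -5.84567642e+01,  1.05150606e+00, -2.59777075e+01,
        1.25921410e-02,  4.63231205e-03, -1.37203017e-05]), 'eef_pos': array([0.2794536 , 0.586176  , 0.20748181]), 'tool_rot': array([-1.79907975e+02,  7.77852528e-03,  1.54516466e+02]), 'ft_force': array([0.20080403, 0.13751225, 0.6555772 ]), 'moment': array([-0.00127471,  0.02444623, -0.02406943]), 'finger_force': 0.0, 'gripper_width': 1.0009189905859839}
```

View pics/side0.png

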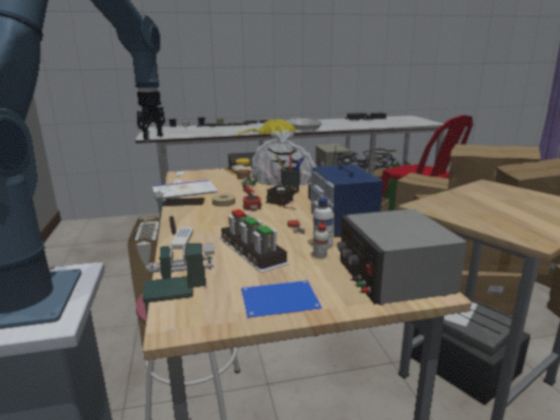

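View pics/top0.png

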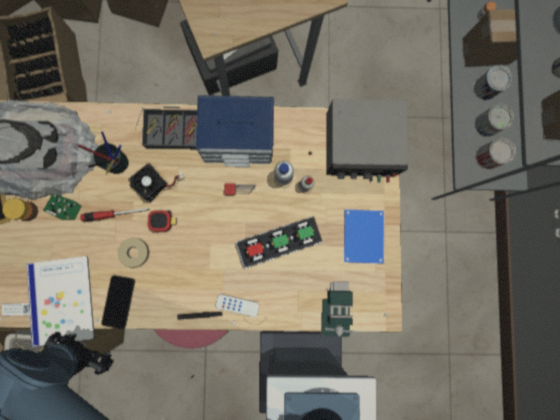

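Top view: red carrier in the leftmost bay (~255,250), greens at (281,241) and (306,232), mat at (364,236). Side view: red at (238,218). Now I'll measure them.

```bash
cat > h.py <<'E'
import cv2,numpy as np
def ray(c,uv):
    d=np.linalg.inv(c["intrinsics"])@[uv[0],uv[1],1];return c["T"][:3,3],c["T"][:3,:3]@d
def onz(c,uv,z):
    o,d=ray(c,uv);return o+d*(z-o[2])/d[2]
def proj(c,p):
    q=c["T"][:3,:3].T@(np.array(p)-c["T"][:3,3]);q=c["intrinsics"]@q;return q[:2]/q[2]
def tri(c1,a,c2,b):
    o,d=ray(c1,a);p,e=ray(c2,b);s=np.linalg.lstsq(np.c_[d,-e],p-o,rcond=None)[0]
    x,y=o+d*s[0],p+e*s[1];return (x+y)/2,np.linalg.norm(x-y)
def mask(c,k):
    h=cv2.cvtColor(c["frame"],cv2.COLOR_RGB2HSV);H,S,V=[h[...,i].astype(int) for i in range(3)]
    m={"red":((H<8)|(H>172))&(S>140)&(V>70),"green":(H>45)&(H<85)&(S>110)&(V>50),"blue":(H>100)&(H<125)&(S>170)&(V>90)}[k]
    return m.astype(np.uint8)
def blobs(c,k,lo=15):
    n,l,st,ce=cv2.connectedComponentsWithStats(mask(c,k));return [(st[i].tolist(),ce[i].round(2).tolist()) for i in range(1,n) if st[i][4]>=lo]
E
python3 - <<'E'
from h import *
for n in("side","top"):
    c=dict(np.load(f"{n}0.npz"))
    for k in("red","green","blue"):
        for s,ce in blobs(c,k):
            if n=="top" and not(230<ce[0]<390 and 170<ce[1]<270):continue
            if n=="side" and not(200<ce[0]<330 and 190<ce[1]<320):continue
            print(n,k,s,ce,onz(c,ce,.003 if k=="blue" else .094).round(4))
t=dict(np.load("top0.npz"));s=dict(np.load("side0.npz"))
a=cv2.resize(t["frame"][210:275,230:330],None,fx=6,fy=6,interpolation=2)
b=cv2.resize(s["frame"][200:275,210:300],None,fx=6,fy=6,interpolation=2)
im=np.zeros((450,600+0,3),np.uint8);cv2.imwrite("pics/a.png",a[:,:,::-1]);cv2.imwrite("pics/b.png",b[:,:,::-1])
E
```

```text
side red [244, 199, 16, 9, 69] [251.26, 202.3] [0.5672 0.2652 0.094 ]
side red [233, 210, 11, 7, 55] [238.09, 212.73] [0.5171 0.1843 0.094 ]
side red [289, 221, 9, 5, 35] [293.09, 222.8] [0.6475 0.0731 0.094 ]
side red [319, 224, 6, 5, 24] [321.67, 226.04] [0.713  0.0336 0.094 ]
side green [245, 218, 11, 6, 44] [249.98, 220.32] [0.5405 0.1181 0.094 ]
side green [258, 227, 13, 6, 53] [264.09, 229.38] [0.5655 0.0472 0.094 ]
side blue [244, 283, 73, 32, 1603] [280.62, 298.39] [ 0.5664 -0.1334  0.003 ]
top red [307, 179, 5, 4, 19] [308.89, 180.42] [0.7144 0.0509 0.094 ]
top red [247, 243, 16, 14, 137] [254.46, 249.17] [0.5172 0.202  0.094 ]
top green [297, 226, 17, 13, 129] [305.3, 232.05] [0.5674 0.0602 0.094 ]
top green [273, 234, 15, 14, 120] [280.08, 240.64] [0.5421 0.1308 0.094 ]
```

View pics/a.png

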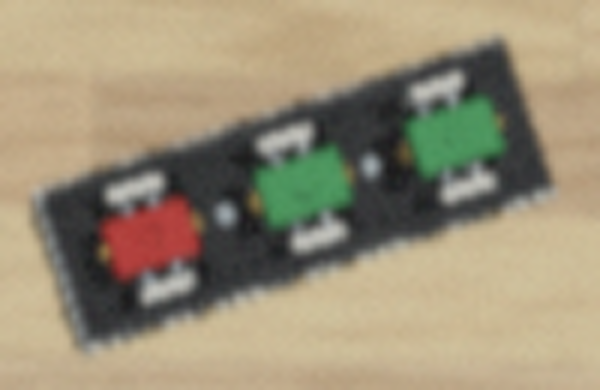

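View pics/b.png

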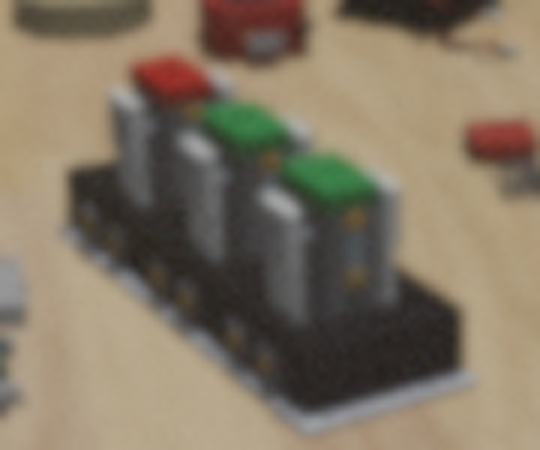

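Crops: red cap centre and its pad midpoint agree (~254.7,249.2), and all the catches stand free. The red-to-far-green spacing comes out at 150.4 mm, against 150 nominal, so the 94 mm height is right. That puts red at (0.517, 0.202) and base yaw at about 19.5°. The tool yaw should therefore be 109.5°. First I'll refine these from the pads and the mat.

```bash
cat >> h.py <<'E'
from scipy.spatial.transform import Rotation as Ro
def go(p,yaw,s):
    R=Ro.from_euler("xyz",s["tool_rot"],degrees=True);T=Ro.from_euler("xyz",[180,0,yaw],degrees=True)
    print("shift cm",(R.inv().apply(np.array(p)-s["eef_pos"])*100).round(2),"turn",(R.inv()*T).as_rotvec().round(3))
E
python3 - <<'E'
from h import *
from bench import sensors
t=dict(np.load("top0.npz"));h=cv2.cvtColor(t["frame"],cv2.COLOR_RGB2HSV)
m=((h[...,1]<50)&(h[...,2]>130)).astype(np.uint8);n,l,st,ce=cv2.connectedComponentsWithStats(m)
for i in range(1,n):
    if 240<ce[i][0]<322 and 220<ce[i][1]<262 and st[i][4]>5: print(st[i][4],ce[i].round(1),onz(t,ce[i],.086).round(4))
hh=h[210:265,340:390];b=((hh[...,0]>100)&(hh[...,0]<125)&(hh[...,1]>120)).astype(np.uint8)
mo=cv2.moments(b,True);print("mat",b.sum(),onz(t,(340+mo["m10"]/mo["m00"],210+mo["m01"]/mo["m00"]),.003).round(4))
go([.517,.202,.20],109.5,sensors.state())
E
```

```text
27 [302.8 224.3] [0.5895 0.0667 0.086 ]
9 [262.8 232.3] [0.565  0.1796 0.086 ]
27 [277.  232.8] [0.5643 0.1393 0.086 ]
29 [307.4 240.5] [0.544  0.0532 0.086 ]
29 [252.2 241.1] [0.5399 0.2089 0.086 ]
16 [317.8 243.1] [0.5372 0.0238 0.086 ]
6 [267.2 245.2] [0.5291 0.1666 0.086 ]
28 [282.8 248.8] [0.5198 0.1224 0.086 ]
15 [293.8 251.4] [0.5129 0.0914 0.086 ]
29 [257.5 257. ] [0.4956 0.1932 0.086 ]
9 [283.2 255. ] [0.5023 0.1211 0.086 ]
15 [270.4 259.3] [0.4899 0.1569 0.086 ]
mat 1876 [ 0.563 -0.125  0.003]
shift cm [-37.97 -24.46   0.79] turn [-0.001  0.001  0.786]
```

>>> servo_tool(commands=[-2, -1.2, 0, 0, 0, 0.04, 8.5, -5, -3.2, 0, 0, 0, 0.12, 8.5, -8.5, -5.5, 0, 0, 0, 0.2, 8.5, -12, -7.7, 0, 0, 0, 0.28, 8.5, -15.5, -10, 0, 0, 0, 0.35, 8.5, -19, -12.2, 0, 0, 0, 0.42, 8.5, -22.5, -14.5, 0, 0, 0, 0.49, 8.5, -26, -16.7, 0, 0, 0, 0.56, 8.5], squeeze=50)

```text
time: 0.9
eef_pos: [0.443, 0.3223, 0.2081]
tool_rot: [-180.0, 0.0, 122.3]
ft_force: [0.6, -0.2, 0.1]
gripper_width: 0.999
finger_force: 0.0
```

```bash
python3 - <<'E'
from h import *
from bench import sensors
s=sensors.state();print(s["time"],s["qpos"].round(1),s["eef_pos"],s["tool_rot"]);go([.5175,.2015,.18],109.5,s)
E
```

```text
0.9 [-49.3  20.9  10.8 104.3  -4.7  55.2  -4.2] [0.4429578  0.32231326 0.2080945 ] [-1.79969054e+02  5.02859280e-03  1.22264826e+02]
shift cm [-14.19  -0.14   2.81] turn [-0.001  0.     0.223]
```

>>> servo_tool(commands=[-3, 0, 0.2, 0, 0, 0.05, 8.5, -6.5, 0, 0.8, 0, 0, 0.11, 8.5, -10, -0.1, 1.5, 0, 0, 0.17, 8.5, -12.5, -0.1, 2.2, 0, 0, 0.21, 8.5, -14.1, -0.1, 2.7, 0, 0, 0.223, 8.5, -14.2, -0.1, 2.8, 0, 0, 0.223, 8.5, -14.2, -0.1, 2.8, 0, 0, 0.223, 8.5])

```text
time: 1.6
eef_pos: [0.5172, 0.2047, 0.1801]
tool_rot: [-180.0, -0.0, 109.7]
ft_force: [0.1, 0.6, 0.6]
gripper_width: 0.995
finger_force: 0.0
```

```bash
python3 - <<'E'
from h import *
from bench import sensors,camera
s=sensors.state();print(s["time"],s["qpos"].round(1),s["eef_pos"],s["tool_rot"],s["ft_force"]);go([.5175,.2015,.052],109.5,s)
o=[]
for n in("top","side"):
    c=camera(n);u=(proj(c,[.5175,.2015,.12])).astype(int);f=c["frame"][u[1]-45:u[1]+45,u[0]-45:u[0]+45];o.append(cv2.resize(f,(400,400),interpolation=2))
cv2.imwrite("pics/c.png",np.hstack(o)[:,:,::-1])
E
```

```text
1.6 [-38.3  24.   15.6 104.8  -8.   52.3   0.7] [0.51721531 0.20474849 0.1800722 ] [-1.79960535e+02 -4.05787416e-02  1.09738518e+02] [0.10878681 0.62852842 0.55413709]
shift cm [-0.32 -0.07 12.81] turn [-0.001 -0.001  0.004]
```

View pics/c.png

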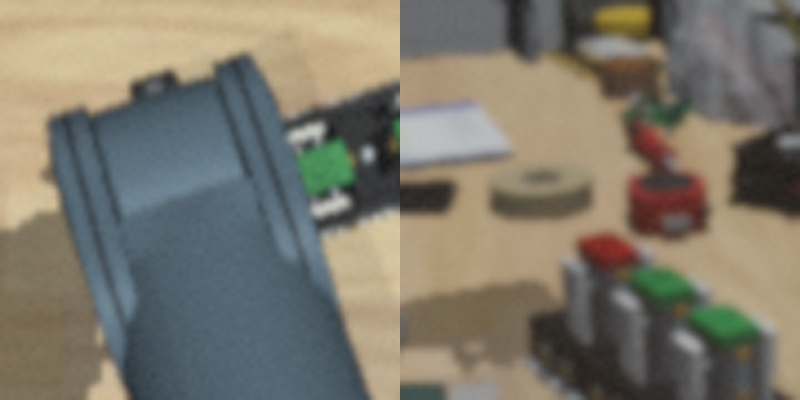

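The top crop shows the gripper over the red bay. The side crop should show fingers above the red cap (608,250) and doesn't, so I'll check the whole side frame.

```bash
python3 - <<'E'
from h import *
from bench import sensors,camera
c=camera("side");print(proj(c,[.517,.205,.18]),c["T"].round(3).tolist(),sensors.state()["eef_pos"])
s=dict(np.load("side0.npz"));print(proj(s,[.28,.587,.208]),np.abs(s["T"]-c["T"]).max())
cv2.imwrite("pics/d.png",c["frame"][:,:,::-1])
E
```

```text
[235.74537613 181.164829  ] [[0.976, -0.083, 0.202, 0.397], [-0.218, -0.332, 0.918, -0.897], [-0.009, -0.939, -0.343, 0.492], [0.0, 0.0, 0.0, 1.0]] [0.5172015  0.20562146 0.18050243]
[154.31599946 149.02725944] 0.0
```

View pics/d.png

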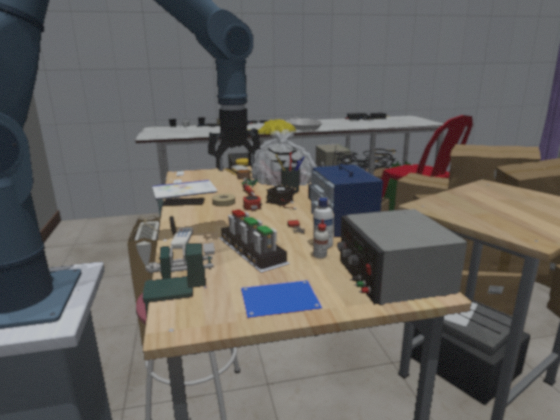

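The gripper sits over the red carrier at (235,150), with fingertips near y≈175, as projected. I'll descend now.

>>> servo_tool(commands=[-0.3, -0.1, 2, 0, 0, 0.002, 8.5, -0.3, -0.1, 4, 0, 0, 0.002, 8.5, -0.3, -0.1, 6, 0, 0, 0.002, 8.5, -0.3, -0.1, 7.5, 0, 0, 0.002, 8.5, -0.3, -0.1, 8, 0, 0, 0.002, 8.5, -0.3, -0.1, 8, 0, 0, 0.002, 8.5, -0.3, -0.1, 8, 0, 0, 0.002, 8.5])

```text
time: 2.45
eef_pos: [0.5183, 0.2013, 0.1011]
tool_rot: [179.9, -0.0, 109.6]
ft_force: [0.4, 0.1, -0.1]
gripper_width: 0.994
finger_force: 0.0
```

```bash
python3 - <<'E'
from h import *
from bench import sensors,camera
s=sensors.state();print(s["time"],s["eef_pos"],s["tool_rot"],s["ft_force"]);go([.5175,.2015,.050],109.5,s)
c=camera("side");cv2.imwrite("pics/e.png",cv2.resize(c["frame"][150:270,190:310],(600,600),interpolation=2)[:,:,::-1])
s=sensors.state();print(s["eef_pos"])
E
```

```text
2.45 [0.51830412 0.20126101 0.10108596] [ 1.79930022e+02 -1.67112915e-02  1.09583485e+02] [ 0.42411168  0.12942099 -0.09205887]
shift cm [ 0.05 -0.07  5.11] turn [ 0.001 -0.     0.001]
[0.51849855 0.20114683 0.101241  ]
```

View pics/e.png

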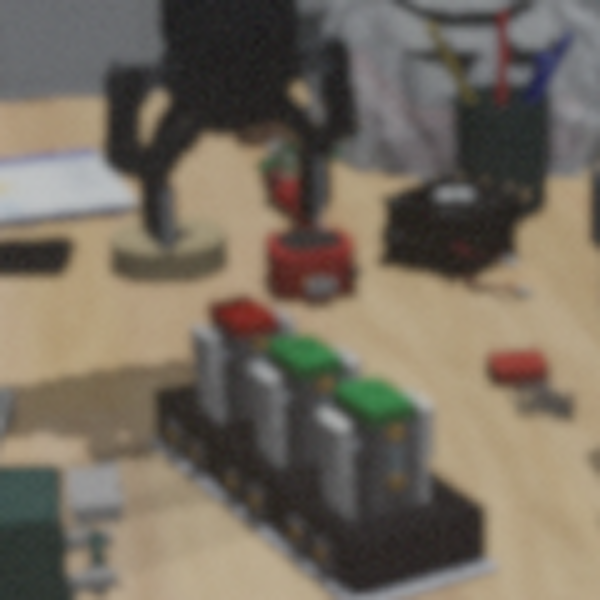

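```bash
python3 - <<'E'
from h import *
s=dict(np.load("side0.npz"))
x=np.array([np.cos(np.radians(19.5)),np.sin(np.radians(19.5)),0])
f=lambda p:((proj(s,p)-[190,150])*5).round(0)
for z in(.101,.114,.125,.135,.145):print(z,f(np.array([.5183,.2013,z])-.0425*x),f(np.array([.5183,.2013,z])+.0425*x))
print("cap top",f([.5175,.2015,.094]),"pads top",f(np.array([.5175,.2015,.084])-.028*x),"green2 cap",f([.5674,.0602,.094]),"mat",proj(s,[.563,-.125,.003]))
E
```

```text
0.101 [170. 306.] [304. 278.]
0.114 [168. 284.] [303. 257.]
0.125 [167. 265.] [303. 239.]
0.135 [166. 248.] [302. 222.]
0.145 [165. 231.] [302. 205.]
cap top [237. 303.] pads top [193. 330.] green2 cap [369. 387.] mat [278.28790241 296.5767194 ]
```

```bash
python3 - <<'E'
from h import *
from bench import camera
s=dict(np.load("side0.npz"));c=camera("side");np.savez("side1.npz",**c)
d=np.abs(c["frame"].astype(int)-s["frame"]).max(2)
for r in range(184,214):print(r,''.join('#' if v>60 else '+' if v>30 else '.' for v in d[r,205:275]))
E
```

```text
184 .......++###########.........................++.......................
185 .........+++#######+........................++#++++...................
186 ............+######+........................+######+..................
187 ............+######+........................+######+..................
188 .............#######+.......................+######+..................
189 .............#######+.......................+######+..................
190 .............#######........................+#####+...................
191 ............+#######+........................+###++...................
192 ............+#######.........................++#++....................
193 .............+######+.........................+++.....................
194 .............+#####+...........................+......................
195 .............+####++..................................................
196 ..............++#++...................................................
197 ................+++...................................................
198 .................+++..........................
[... 449 characters left out ...]
.........................
205 ......................................................................
206 ......................................................................
207 ......................................................................
208 ......................................................................
209 ......................................................................
210 .............................++++++...................................
211 ............................+++++.....................................
212 .............................+.+......................................
213 ......................................................................
```

>>> servo_tool(commands=[0.05, -0.07, 1.5, 0, 0, 0, 8.5, 0.05, -0.07, 3, 0, 0, 0, 8.5, 0.05, -0.07, 4, 0, 0, 0, 8.5, 0.05, -0.07, 4.2, 0, 0, 0, 8.5, 0.05, -0.07, 4.2, 0, 0, 0, 8.5, 0.05, -0.07, 4.2, 0, 0, 0, 8.5])

```text
time: 3.15
eef_pos: [0.5175, 0.2009, 0.0587]
tool_rot: [180.0, 0.0, 109.5]
ft_force: [-0.6, 0.2, 0.6]
gripper_width: 0.998
finger_force: 0.0
```

```bash
python3 - <<'E'
from h import *
from bench import camera,sensors
s=dict(np.load("side0.npz"));c=camera("side");np.savez("side2.npz",**c)
q=sensors.state();print(q["eef_pos"],q["tool_rot"],q["ft_force"]);go([.5177,.2012,.05],109.5,q)
d=np.abs(c["frame"].astype(int)-s["frame"]).max(2)
for r in range(188,235):print(r,''.join('#' if v>60 else '+' if v>30 else '.' for v in d[r,205:275]))
cv2.imwrite("pics/f.png",cv2.resize(c["frame"][165:255,200:290],(600,600),interpolation=2)[:,:,::-1])
E
```

```text
[0.51756423 0.20095016 0.05879327] [ 1.79945074e+02 -4.69078437e-03  1.09531976e+02] [ 0.34789684 -0.18569321 -0.73229778]
shift cm [0.02 0.02 0.88] turn [ 0.001 -0.     0.001]
188 ......+#######+..######################+++######+########+............
189 ......+#######+.+#####################+.++###############+............
190 ......+#######++####################++....++#############+............
191 ......+#######++################++.........++###########+.............
192 .......###################+++++.............++########++..............
193 ......+##################+...................++#####+.................
194 ......+#################+.....................+####+..................
195 ......+################+......................+++##+..................
196 ......+#############+++..........................++...................
197 ......+#############+.................................................
198 .......+############+.................................................
199 ........+###########+........................+++..+...................
200 .........+++#######
[... 1901 characters left out ...]
.........................
226 ++++++++++++++++++++++++..............................................
227 +++++++++++++++++++++++...............................................
228 ++++++++++++++++++....................................................
229 +++++++++++++++++.....................................................
230 +++++++++++++++++.....................................................
231 +++++++++++#+++++.....................................................
232 +++++#+++++++++++.....................................................
233 +++++++++++++++++.....................................................
234 +++++++++++++++++.....................................................
```

View pics/f.png

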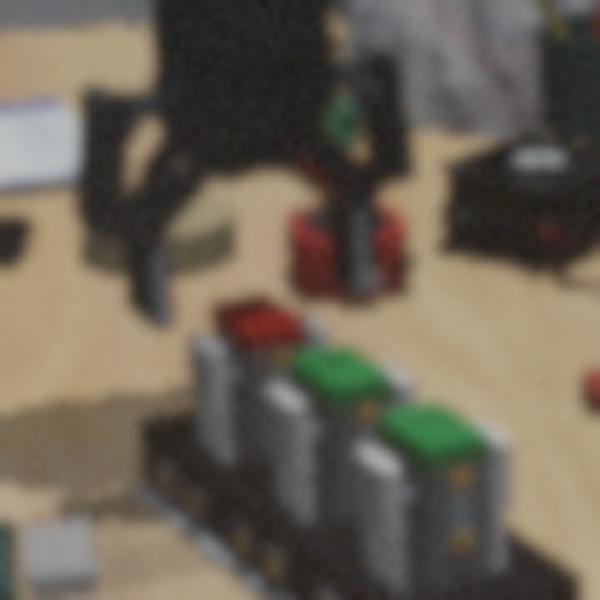

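The fingertips show about level with the red cap top (left tip at px (223,214)), higher than the reported TCP suggests. I'll check the side camera against known points, and the gripper's lateral place in the top view.

```bash
python3 - <<'E'
from h import *
t=dict(np.load("top0.npz"));s=dict(np.load("side0.npz"))
for n,a,b,z in[("tape clear",(133,252),(223,200),.024),("tape meas",(160,220),(252,202),.03),("red cap",(254.5,249.2),(238.1,212.7),.09),("redswitch",(231,189),(293,223),.01),("flux",(308.9,180.4),(321.7,226),.105),("mat",(364,236),(280.6,298.4),.003)]:
    X,e=tri(t,a,s,b);print(n,"tri",X.round(3),"gap",round(e,4),"topz",onz(t,a,z).round(3),"->side",proj(s,onz(t,a,z)).round(1),"obs",b)
from bench import camera
c=camera("top");d=np.abs(c["frame"].astype(int)-t["frame"]).max(2)
x=np.array([np.cos(np.radians(19.5)),np.sin(np.radians(19.5)),0])
P=np.array([.5175,.201,0]);print([proj(t,P+k*x+[0,0,.1]).round(1) for k in(-.06,0,.06)])
u=proj(t,P+[0,0,.1]).astype(int)
o=cv2.resize(c["frame"][u[1]-50:u[1]+50,u[0]-50:u[0]+50],(600,600),interpolation=2);cv2.imwrite("pics/g.png",o[:,:,::-1]);print(u)
E
```

```text
tape clear tri [0.505 0.562 0.01 ] gap 0.0009 topz [0.504 0.558 0.024] ->side [222.6 196.8] obs (223, 200)
tape meas tri [0.601 0.484 0.02 ] gap 0.002 topz [0.599 0.482 0.03 ] ->side [251.2 199.6] obs (252, 202)
red cap tri [0.518 0.202 0.088] gap 0.0019 topz [0.517 0.202 0.09 ] ->side [237.4 212. ] obs (238.1, 212.7)
redswitch tri [0.699 0.277 0.01 ] gap 0.0017 topz [0.698 0.277 0.01 ] ->side [292.4 223. ] obs (293, 223)
flux tri [0.717 0.05  0.087] gap 0.0028 topz [0.713 0.052 0.105] ->side [319.4 219.5] obs (321.7, 226)
mat tri [ 0.566 -0.128 -0.001] gap 0.004 topz [ 0.563 -0.127  0.003] ->side [278.6 297. ] obs (280.6, 298.4)
[array([261.7, 269.7]), array([254.8, 249. ]), array([248. , 228.6])]
[254 249]
```

View pics/g.png

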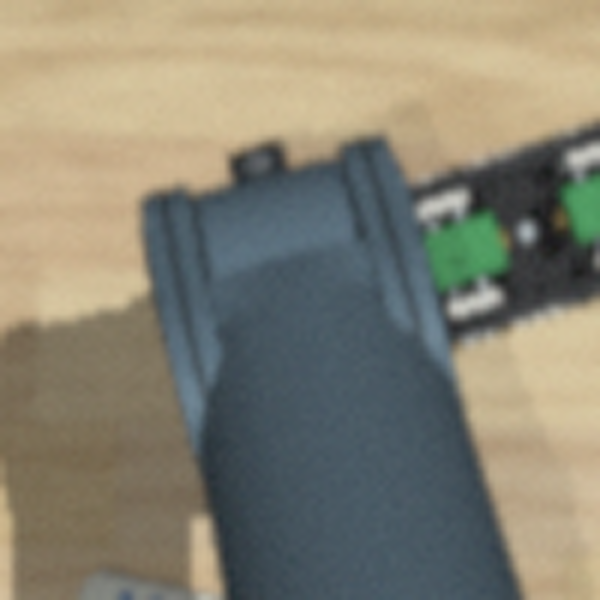

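The side camera agrees with the top view, and the gripper's lateral place is right (+x finger at px (247,227.5) vs predicted (248,228.6)). I'll go a little lower, part-close without touching, and measure the tip height beside the catch.

>>> servo_tool(commands=[0, 0, 0.4, 0, 0, 0, 8.5, 0, 0, 0.9, 0, 0, 0, 8.0, 0, 0, 0.9, 0, 0, 0, 7.2, 0, 0, 0.9, 0, 0, 0, 6.6, 0, 0, 0.9, 0, 0, 0, 6.6, 0, 0, 0.9, 0, 0, 0, 6.6])

```text
time: 3.85
eef_pos: [0.5172, 0.2008, 0.0494]
tool_rot: [180.0, 0.0, 109.5]
ft_force: [-0.3, -0.2, 0.1]
gripper_width: 0.775
finger_force: 0.0
```

```bash
cat >> h.py <<'E'
def tipz(c,uv,off,lat=-.011,C=(.5175,.201)):
    a=np.radians(19.5);o,d=ray(c,uv);n=np.array([-np.sin(a),np.cos(a),0])  # plane base-y = lat
    P=np.array([*C,0]);k=((P-o)@n+lat)/(d@n);X=o+k*d;return X.round(4),"base-x",round(float((X-P)@[np.cos(a),np.sin(a),0]),4)
E
python3 - <<'E'
from h import *
from bench import camera,sensors
s=dict(np.load("side0.npz"));c=camera("side");np.savez("side3.npz",**c)
q=sensors.state();print(q["eef_pos"],q["ft_force"],q["gripper_width"],q["finger_force"])
print("prev tip",tipz(c,(223.5,213.8),0))
print("front pad top",tipz(c,(200+205/6.67,165+338/6.67),0,-.013))
d=np.abs(c["frame"].astype(int)-s["frame"]).max(2)
for r in range(195,226):print(r,''.join('#' if v>60 else '+' if v>30 else '.' for v in d[r,205:265]))
E
```

```text
[0.51716642 0.20087669 0.04939833] [ 0.31625505 -0.06192535  0.62522119] 0.773289523669703 0.0
prev tip (array([0.4757, 0.1745, 0.0981]), 'base-x', -0.0482)
front pad top (array([0.4957, 0.1795, 0.0889]), 'base-x', -0.0277)
195 .........#######..+#########++++........###+++++######+.....
196 .........######+..++#######+............++#+++.++++###+.....
197 .........+######+++########+..............+........+++......
198 .........+#################+................................
199 .........+################+................+++++............
200 .........+##############++................+##+++............
201 ..........++++##+#+##++++.................+###++............
202 ...........+++++++++++++..................+##+++............
203 ............+++++++++++...................++++++............
204 ..............+++++++++...................++++..............
205 ................++##+++...................++++++............
206 .................+####++..................++++++............
207 .................######+...................++...............
208 .................######+...
[... 438 characters left out ...]
........#######+..................................
216 ..................+#####++..................................
217 ...................+###++...................................
218 ....................++++....................................
219 ............................................................
220 ............................................................
221 ............................................................
222 ............................................................
223 ............................................................
224 ...........+++++++++++++....................................
225 .....+++++++++++++++++++....................................
```

>>> servo_tool(commands=[0, 0, 0.4, 0, 0, 0, 6.6, 0, 0, 0.8, 0, 0, 0, 6.6, 0, 0, 1.2, 0, 0, 0, 6.6, 0, 0, 1.4, 0, 0, 0, 6.6, 0, 0, 1.4, 0, 0, 0, 6.6, 0, 0, 1.4, 0, 0, 0, 6.6])

```text
time: 4.5
eef_pos: [0.5171, 0.2008, 0.0352]
tool_rot: [-180.0, 0.0, 109.5]
ft_force: [0.1, 0.6, 0.2]
gripper_width: 0.767
finger_force: 0.0
```

```bash
python3 - <<'E'
from h import *
from bench import camera,sensors
s=dict(np.load("side0.npz"));c=camera("side");np.savez("side4.npz",**c)
q=sensors.state();print(q["eef_pos"],q["ft_force"],q["gripper_width"],q["finger_force"],q["qpos"].round(1))
print("tip3",tipz(c,(227,218.3),0))
d=np.abs(c["frame"].astype(int)-s["frame"]).max(2)
for r in range(199,232):print(r,''.join('#' if v>60 else '+' if v>30 else '.' for v in d[r,205:265]))
cv2.imwrite("pics/h.png",cv2.resize(c["frame"][180:250,205:275],(600,600),interpolation=2)[:,:,::-1])
E
```

```text
[0.51719752 0.20083491 0.03538289] [-0.00104931  0.68237422  0.13654903] 0.7729850263623772 0.0 [-35.   36.3  12.  109.4 -12.3  35.4   4.3]
tip3 (array([0.4849, 0.1778, 0.0827]), 'base-x', -0.0385)
199 .........#######+.+#########+++++++...+++#+++++++++###+.....
200 .........+######+.+#######+++...........+###+#+#######+.....
201 ..........+++#++..++##++++++............++##########++......
202 ..........++++++..+++++++++...............+######++++.......
203 ...........++++++++++++++++...............++#++++++.........
204 ...........++++++++++++++.................++++++++..........
205 ..........+++++++++#++#++..................++++++...........
206 ..........+#############+..................+++++............
207 ..........+#############+..................++..+............
208 ...........+############..................+++...............
209 ............++#########+........+++.......+++...............
210 ..............++#######+....++++###++....++##++.............
211 ................+######+....+#######++..++#####++...........
212 .................######+....+###++++++.++#######+....
[... 542 characters left out ...]
.........+###+....................................
222 ...................+###+....................................
223 ....................+##+....................................
224 ................++++++#++...................................
225 .......++++++++++++++++++...................................
226 .+++++++++++++++++++++++....................................
227 ++++++++++++++++++++++......................................
228 +++#+++++++++++++++.........................................
229 +++++++++++++++++...........................................
230 ++++++++++#++++++...........................................
231 #++++++++#+++++++...........................................
```

View pics/h.png

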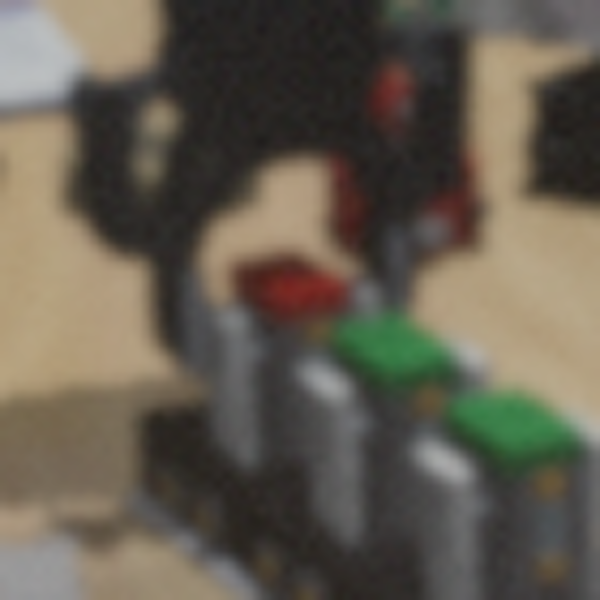

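The fingers now straddle the red catches. The left tip at (205,375) in the crop is about 65 mm above the desk, while the reported TCP is 35 mm. I'll trust the picture and go 1.1 cm lower, watching force, then pinch.

>>> servo_tool(commands=[0, 0, 0.4, 0, 0, 0, 6.6, 0, 0, 0.8, 0, 0, 0, 6.6, 0, 0, 1.1, 0, 0, 0, 6.6, 0, 0, 1.1, 0, 0, 0, 6.6, 0, 0, 1.1, 0, 0, 0, 6.6])

```text
time: 5.05
eef_pos: [0.517, 0.2008, 0.0242]
tool_rot: [-180.0, 0.0, 109.5]
ft_force: [-0.0, -0.1, 1.0]
gripper_width: 0.771
finger_force: 0.0
```

```bash
python3 - <<'E'
from h import *
from bench import camera,sensors
s=dict(np.load("side0.npz"));c=camera("side");np.savez("side5.npz",**c)
q=sensors.state();print(q["eef_pos"],q["ft_force"],q["gripper_width"],q["finger_force"])
d=np.abs(c["frame"].astype(int)-s["frame"]).max(2)
for r in range(212,236):print(r,''.join('#' if v>60 else '+' if v>30 else '.' for v in d[r,205:265]))
for r in (222,224,226,228,230):print(r,tipz(c,(228,r),0))
E
```

```text
[0.51713035 0.20080746 0.02429337] [ 0.15996269 -0.04550351 -0.53590702] 0.7721795934141535 0.0
212 ...........+############+...+####+++++.++#######+...........
213 .............+#########+.....++++++.....++######+...........
214 ...............++######+++.....++........+++####+...........
215 .................########++................+####+...........
216 .................+########++................+###+...........
217 .................+#####++++..................++++...........
218 .................+#####+....................................
219 .................+#####+....................................
220 .................+#####+....................................
221 ..................#####+....................................
222 ..................######....................................
223 ..................######+...................................
224 .................+######+...................................
225 .........+++++++++######+...................................
226 ...++++++++++++++++####++...................................
227 +++++++++++++++++++++++.....................................
228 ++++++++++++++++++..........................................
229 +++++++++++++++++...........................................
230 +++++++++#+++++++...........................................
231 ++++++++++#++++++...........................................
232 +++++++++#+++++++...........................................
233 +++++++++++++#+++...........................................
234 ++++++++++++++#++...........................................
235 ++++++++++++++#++...........................................
222 (array([0.4871, 0.1786, 0.0711]), 'base-x', -0.0361)
224 (array([0.4868, 0.1785, 0.0652]), 'base-x', -0.0365)
226 (array([0.4865, 0.1783, 0.0592]), 'base-x', -0.0368)
228 (array([0.4862, 0.1782, 0.0533]), 'base-x', -0.0371)
230 (array([0.4858, 0.1781, 0.0473]), 'base-x', -0.0375)
```

The tip is at about 56 mm and contact-free. I'll pinch slowly.

>>> servo_tool(commands=[0, 0, 0, 0, 0, 0, 6.0, 0, 0, 0, 0, 0, 0, 5.6, 0, 0, 0, 0, 0, 0, 5.2, 0, 0, 0, 0, 0, 0, 5.0, 0, 0, 0, 0, 0, 0, 5.0, 0, 0, 0, 0, 0, 0, 5.0], squeeze=40)

```text
time: 5.7
eef_pos: [0.5177, 0.2011, 0.0248]
tool_rot: [179.9, -0.0, 109.5]
ft_force: [-0.1, 0.7, 4.7]
gripper_width: 0.587
finger_force: 4.1
```

>>> servo_tool(commands=[0, 0, 0, 0, 0, 0, 4.6, 0, 0, 0, 0, 0, 0, 4.3, 0, 0, 0, 0, 0, 0, 4.0, 0, 0, 0, 0, 0, 0, 3.6, 0, 0, 0, 0, 0, 0, 3.6, 0, 0, 0, 0, 0, 0, 3.6, 0, 0, 0, 0, 0, 0, 3.6])

```text
time: 6.4
eef_pos: [0.518, 0.2012, 0.026]
tool_rot: [179.9, -0.0, 109.5]
ft_force: [-2.8, -0.8, 17.0]
gripper_width: 0.449
finger_force: 38.5
```

>>> servo_tool(commands=[0, 0, -0.2, 0, 0, 0, 3.6, 0, 0, -0.4, 0, 0, 0, 3.6, 0, 0, -0.7, 0, 0, 0, 3.6, 0, 0, -1, 0, 0, 0, 3.6, 0, 0, -1, 0, 0, 0, 3.6])

```text
time: 6.9
eef_pos: [0.5171, 0.2008, 0.0345]
tool_rot: [180.0, 0.0, 109.5]
ft_force: [-0.1, -0.7, -1.4]
gripper_width: 0.439
finger_force: 40.5
```

```bash
python3 - <<'E'
from h import *
from bench import camera,sensors
q=sensors.state();print(q["eef_pos"],q["ft_force"],q["gripper_width"],q["finger_force"])
s=dict(np.load("side0.npz"));c=camera("side");print([b for b in blobs(c,"red") if 225<b[1][0]<250 and 195<b[1][1]<230], [b for b in blobs(c,"green") if 240<b[1][0]<275 and 210<b[1][1]<240])
E
```

```text
[0.51707201 0.20081072 0.0344989 ] [-0.12238427 -0.72770416 -1.42358184] 0.4391802746856931 40.492154359817505
[([235, 208, 10, 6, 40], [239.38, 210.55])] [([245, 218, 12, 6, 49], [250.29, 220.57]), ([258, 227, 13, 7, 56], [264.07, 229.48])]
```

The force reads just the carrier's weight and the red cap is rising while the greens stay still. I'll lift on, high enough to pass over the green carriers.

>>> servo_tool(commands=[0, 0, -0.8, 0, 0, 0, 3.6, 0, 0, -2, 0, 0, 0, 3.6, 0, 0, -3.5, 0, 0, 0, 3.6, 0, 0, -5, 0, 0, 0, 3.6, 0, 0, -6.5, 0, 0, 0, 3.6, 0, 0, -8, 0, 0, 0, 3.6, 0, 0, -9.5, 0, 0, 0, 3.6, 0, 0, -11, 0, 0, 0, 3.6])

```text
time: 7.75
eef_pos: [0.5173, 0.2009, 0.1463]
tool_rot: [179.9, -0.0, 109.5]
ft_force: [0.2, -0.2, -0.6]
gripper_width: 0.438
finger_force: 40.5
```

>>> servo_tool(commands=[0, 0, -1, 0, 0, 0, 3.6, 0, 0, -2, 0, 0, 0, 3.6, 0, 0, -2.5, 0, 0, 0, 3.6, 0, 0, -2.5, 0, 0, 0, 3.6, 0, 0, -2.5, 0, 0, 0, 3.6])

```text
time: 8.25
eef_pos: [0.5167, 0.2007, 0.1689]
tool_rot: [-180.0, 0.0, 109.5]
ft_force: [0.5, -0.3, -1.2]
gripper_width: 0.443
finger_force: 40.5
```

```bash
python3 - <<'E'
from h import *
from bench import camera,sensors
q=sensors.state();print(q["eef_pos"],q["tool_rot"],q["ft_force"],q["gripper_width"],q["finger_force"],q["qpos"].round(1))
go([.564,-.126,.17],109.5,q);go([.564,-.126,.17],70,q)
s=dict(np.load("side0.npz"));c=camera("side");np.savez("side6.npz",**c)
print([(b,tipz(c,b[1],0,0)) for b in blobs(c,"red") if 225<b[1][0]<250 and 150<b[1][1]<230], [b for b in blobs(c,"green") if 240<b[1][0]<275 and 210<b[1][1]<240])
d=np.abs(c["frame"].astype(int)-s["frame"]).max(2)
for r in range(160,235):print(r,''.join('#' if v>60 else '+' if v>30 else '.' for v in d[r,210:265]))
E
```

```text
[0.51674206 0.20073215 0.16892621] [-1.79957683e+02  5.89146912e-03  1.09546663e+02] [ 0.46761617 -0.30420271 -1.16922347] 0.44270041564463464 40.48878192901611 [-38.   24.6  15.6 105.6  -8.3  50.9   1.1]
shift cm [-32.37  -6.48  -0.1 ] turn [-0.001  0.     0.001]
shift cm [-32.37  -6.48  -0.1 ] turn [-0.001  0.     0.69 ]
[(([232, 162, 11, 5, 40], [237.15, 164.02]), (array([0.5228, 0.2029, 0.2288]), 'base-x', 0.0056)), (([247, 187, 4, 5, 15], [248.27, 189.33]), (array([0.5523, 0.2133, 0.1512]), 'base-x', 0.0369))] [([246, 219, 11, 5, 38], [250.82, 220.76]), ([258, 227, 13, 6, 53], [264.06, 229.32])]
160 .......+#########++............+#######+...............
161 .......+++#######++.......++...+######+................
162 .........++######++......+++++++#####+.................
163 ...........+++####+....+++++++++++++++.................
164 .............++##++....+++++#####++++..................
165 ..............+##+.....++########+.....................
166 ..............+##+..+..+#########++.+..................
167 ..............+#++.+++.+##########++++.................
168 ........
[... 3307 characters left out ...]
++..###########+........................
224 +++++++++++++++++..+##+#####+..........................
225 ++++#+++++++#+++++..+++.+++............................
226 ++#++##+#+#+++++++....++...............................
227 ++++++++++++++++++..++++++.............................
228 +#+++#++##+++.......+++++..............................
229 ++++++#+++++........++++++.............................
230 ++++++++++++........++++++.............................
231 ++++##++++++.........+++++.............................
232 +#++##++++++.........+++++.............................
233 ++++++++#+++..........+++..............................
234 ++++++#+++++...........++..............................
```

The carrier is clear of the base: cap rise 141 mm vs TCP rise 143 mm, so no slip, and its underside is at about 146 mm. The greens are unmoved. Next I'll carry it to the mat.

>>> servo_tool(commands=[-1, -0.2, 0, 0, 0, 0, 3.6, -3, -0.6, 0, 0, 0, 0, 3.6, -6, -1.2, 0, 0, 0, 0, 3.6, -9, -1.8, 0, 0, 0, 0, 3.6, -12, -2.4, 0, 0, 0, 0, 3.6, -15, -3, 0, 0, 0, 0, 3.6, -18, -3.6, 0, 0, 0, 0, 3.6, -21, -4.2, 0, 0, 0, 0, 3.6])

```text
time: 9.1
eef_pos: [0.5473, -0.0134, 0.1689]
tool_rot: [-179.9, 0.0, 109.5]
ft_force: [0.4, 0.6, -1.5]
gripper_width: 0.44
finger_force: 40.5
```

>>> servo_tool(commands=[-3, -0.6, 0, 0, 0, 0, 3.6, -6, -1.2, 0, 0, 0, 0, 3.6, -8.5, -1.7, 0, 0, 0, 0, 3.6, -10.5, -2.1, 0, 0, 0, 0, 3.6, -11.4, -2.3, 0, 0, 0, 0, 3.6, -11.4, -2.3, 0, 0, 0, 0, 3.6, -11.4, -2.3, 0, 0, 0, 0, 3.6, -11.4, -2.3, 0, 0, 0, 0, 3.6])

```text
time: 9.9
eef_pos: [0.5642, -0.1246, 0.1691]
tool_rot: [-180.0, -0.1, 109.7]
ft_force: [0.9, -0.7, -0.7]
gripper_width: 0.441
finger_force: 40.5
```

```bash
python3 - <<'E'
from h import *
from bench import sensors
q=sensors.state();print(q["eef_pos"],q["ft_force"],q["gripper_width"],q["finger_force"],q["qpos"].round(1));go([.564,-.126,.126],109.5,q)
E
```

```text
[ 0.56416892 -0.12455757  0.16912436] [ 0.94455625 -0.74930804 -0.70128286] 0.44083942318697983 40.49068808555603 [ -6.8  27.2  19.7 102.4 -11.3  52.4  37.5]
shift cm [-0.13 -0.06  4.31] turn [-0.    -0.001  0.003]
```

>>> servo_tool(commands=[-0.1, 0, 1, 0, 0, 0, 3.6, -0.1, 0, 2.4, 0, 0, 0, 3.6, -0.1, 0, 3.7, 0, 0, 0, 3.6, -0.1, 0, 4.3, 0, 0, 0, 3.6, -0.1, 0, 4.3, 0, 0, 0, 3.6, -0.1, 0, 4.3, 0, 0, 0, 3.6, -0.1, 0, 4.3, 0, 0, 0, 3.6, -0.1, 0, 4.3, 0, 0, 0, 3.6])

```text
time: 10.7
eef_pos: [0.5649, -0.1273, 0.1268]
tool_rot: [179.9, 0.0, 109.5]
ft_force: [0.1, 0.1, -0.2]
gripper_width: 0.439
finger_force: 40.5
```

```bash
python3 - <<'E'
from h import *
from bench import sensors,camera
c=camera("side");q=sensors.state();print(q["time"],q["eef_pos"],q["tool_rot"],q["qvel"].round(2),q["ft_force"],q["gripper_width"],q["finger_force"])
s=dict(np.load("side0.npz"))
for b in blobs(c,"red"):
    if 230<b[1][0]<330 and 200<b[1][1]<300: print(b,tipz(c,b[1],0,0,C=(.564,-.126)))
C=(.564,-.126);print("expect bottom px",proj(c,[*C,.103]),"cap",proj(c,[*C,.193]))
d=np.abs(c["frame"].astype(int)-s["frame"]).max(2);x=int(proj(c,[*C,.103])[0])
for r in range(215,285,2):print(r,''.join('#' if v>60 else '+' if v>30 else '.' for v in d[r,x-30:x+30]))
t=dict(np.load("top0.npz"));u=camera("top")
for k in("green",):print([b for b in blobs(u,k) if 260<b[1][0]<320],[b for b in blobs(c,k) if 240<b[1][0]<275])
E
```

```text
10.75 [ 0.56487444 -0.12730568  0.12676357] [1.79952732e+02 2.19690167e-02 1.09534807e+02] [-0.04 -0.02 -0.03  0.18 -0.07 -0.02  0.11] [ 0.75284678 -0.55171767 -0.02943841] 0.43714333906998776 40.491567850112915
([245, 199, 6, 10, 36], [247.0, 203.94]) (array([ 0.498 , -0.1494,  0.2332]), 'base-x', -0.07)
([275, 215, 14, 10, 94], [281.5, 219.45]) (array([ 0.5721, -0.1231,  0.1843]), 'base-x', 0.0086)
([319, 223, 6, 6, 25], [321.48, 225.92]) (array([ 0.6712, -0.088 ,  0.1463]), 'base-x', 0.1137)
expect bottom px [278.37678026 255.90555788] cap [277.93947646 216.30468437]
215 +.....+############################++##########+............
217 +......+######################################+.............
219 ..........++##################################..............
221 ..............+#########################+++##+..............
223 ................#######################+.+++++..............
225 ................+##########+###########+.++++...............
227 ................+########################+.+++..............
229 ................+############################+..............
231
[... 1228 characters left out ...]
...
269 +++++++++++++++++++++.......................................
271 +++++++++++++++++++++.......................................
273 +++++++++++++++++++++.......................................
275 ++++++++++++++++++++........................................
277 +++++++++++++++++++++.......................................
279 ++++++++++++++++++++++++........+++++++.....................
281 +++++++++#++++++++++++++++++++++++++++++....................
283 +++++++++++++++++++++++++++++++++++++++.....................
[([298, 226, 16, 13, 125], [305.39, 232.11]), ([273, 234, 15, 13, 116], [280.17, 240.47])] [([246, 218, 11, 6, 42], [250.62, 220.67]), ([258, 227, 7, 5, 26], [260.96, 228.73])]
```

```bash
python3 -c "
from bench import workorder
print(workorder.hand_in())"
```

```text
the job is handed in; nothing more can be done
None
```

I drew the red carrier straight up and out with its catches pinched and handed the job in at about 11 s. It is held upright and still, pinched at about 40 N, with its underside about 10 cm above the mat, and both green carriers are still seated.

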